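# Hold the amber filter in the light meter's beam

## Task

On the white light-meter box, turn the clamp knob a quarter turn anticlockwise so that its red arm swings clear of the green shutter, then slide the shutter fully open by its black tab to uncover the slot. Take the amber filter paddle out of the rack (leave the blue one, the beaker, jar, bottle and brush where they are), lower its blade upright through the slot until its round glass window is in line with the light beam inside, and finish while still holding it there, still and hanging in the grip, not resting on anything.

Things in the scene. Friction and masses are not known exactly. Their poses are not given: they have to be found in the camera images.
- slot_mouth (a point): centre of the slot in the roof of the light meter, at the level of the roof's top. The meter is a white hollow box, 220 (its x) by 260 (its y) by 120 mm tall, with a clear front on its +x side and a black lamp housing (round, 48 mm, 35 mm long) on its -y side; it stands fixed on the bench. The slot goes through the 12 mm thick roof, 42 mm long along this point's x and 8 mm wide along its y, with a 3 mm lead-in bevel round its mouth. z is up. At the start the shutter covers it
- beam (a point): the point of the light beam straight below the slot, 50 mm below the top of the roof and 70 mm above the bench; axes as slot_mouth, the beam runs along y at the height of the lamp housing's axis. The filter's window centre belongs here. The meter is hollow below the slot; its inner floor is 60 mm below this point
- clamp (a joint): clamp knob on the meter's roof (an upright hinge), rad: about 0 = locked, the red arm points along the meter's +y and lies close in front of, and so blocks, the shutter's green cross bar; grows anticlockwise seen from above, to its stop at 1.6 (free, the arm points along the meter's -x). From 1.2 on the arm is clear. It stays where it is left; about 0.1 N m turns it
- clamp_grip (a point): grip point of the clamp knob on its turning axis, 50 mm above the roof, 75 mm towards the meter's -x and 100 mm towards its -y from the slot's centre. The grip is a black upright bar, 12 mm thick along this point's x, 44 mm long along its y, 34 mm tall (its top 10 mm above this point, its foot, on a round collar 30 mm wide, 24 mm below); the point turns with the knob. The red arm lies lower, reaching 62 mm from the axis along the point's +y
- shutter (a joint): the green shutter plate on the roof (60 by 100 mm, top 5 mm above the roof; it runs on two aluminium rails), slide in m: 0 = shut over the slot, 0.04 = fully open at its stop. It moves along the meter's -y, stays where it is left and takes about 3 N once the clamp is free; its cross bar (11 mm tall, top 19 mm above the roof) reaches across towards the meter's -x
- shutter_tab (a point): grip point, half-way along and across, of the shutter's upright black tab: 30 mm along this point's x, 12 mm thick along its y, 44 mm tall (its top 49 mm above the roof, the plate it stands on 5 mm, this grip point 30 mm). Axes as slot_mouth; it moves with the shutter, along -y to open
- amber_handle (a point): centre of the orange handle of the amber filter paddle: the handle is 34 mm along this point's x, 14 mm thick along its y and 50 mm tall. Below it hangs a flat aluminium blade, 40 mm along x, 6 mm thick along y, 90 mm long, with a rounded foot edge. The whole paddle is 140 mm tall and weighs about 120 g; the handle's centre is 115 mm above the foot. At the start it stands in one of two places of the rack, blade down; either way round will do in the slot
- amber_window (a point): centre of the round amber glass window in the blade, 93 mm below the handle's centre and 22 mm above the foot; axes as amber_handle
- blue_handle (a point): the same point of the other paddle, which has a blue handle and window; it stays in the rack
- rack: grey rack block, fixed, 70 (x) by 150 (y) by 40 mm tall, origin under its centre. Its two pockets lie 40 mm either side of the centre along its y; the blades stand 30 mm deep in them with 2 mm play all round, so a paddle is drawn straight up by more than 30 mm
- beaker: glass beaker, 70 mm wide, 95 mm tall, origin under its centre; leave it alone
- jar: brown jar, 60 mm wide, 110 mm tall, origin under its centre; leave it alone
- wash_bottle: white bottle with a red cap, 68 mm wide, 190 mm tall, origin under its centre; leave it alone
- brush: brush with a wooden handle, 180 mm long, lying on the bench; leave it alone
Not all that is in view belongs to the job. Leave any pink look-alike of the part that bears amber_handle alone.

How it is judged:
By the outcome, as a careful person would: the job done as asked, in the order asked, and still so for the second after the job is handed in, while the arm keeps its last pose, push and grip.
It also fails if it takes over 72 s, if anything falls off the work surface, if the arm or the gripper's body presses on something with over 40 N, if the wrist force passes 120 N, or if a joint passes its speed limit or range.

## Robot

A 6-joint arm with a two-finger parallel gripper is mounted at the origin on the work surface. World frame = base frame: x ahead of the robot, y to its left, z up, the work surface at z = 0. Lengths are in m, angles in degrees, forces in N, time in s.
With the tool pointing down it reaches from about 0.325 to 0.925 m from the base axis. Payload 3.1 kg.
Tool frame: the origin (TCP) lies on the centre line of the jaws, within the pads' length; the fingertips stand 19 mm ahead of it and the grasp point (between the pads) is the TCP; z points along the fingers, y is the direction in which the jaws open and shut (so a half turn about z gives the same grasp; the last joint's range is limited). The gripper opens to 85 mm and grips with 20 to 120 N. Pads are 22 mm wide; open, the fingers measure 114 mm over their backs; the gripper's body (76 mm by 85 mm) begins 54 mm behind the grasp point. The pads swing forward as they close: fully open they stand 13 mm farther back than shut.
Start: joints at [-70.829, 12.427, 92.441, -0, 75.132, -6.429], TCP at [0.27, -0.564, 0.25] pointing down, gripper open.
Joint ranges: [-157.48, 157.48], [-44.54, 120.13], [17.64, 146.25], [-64.5, 244.5], [7.68, 150.69], [-147.95, 147.95]. Speed limits (degrees/s): [159.86, 159.86, 180, 180, 180, 180].

## Interface

Orientations are given as a 3x3 rotation matrix whose columns are the frame's x, y, z axes.
In Python, from station import readout, optics, sign_off gives the robot as it stands.
- The arm moves only by the tool drive_tool, never from a script. Its argument "moves" is a list of rows, each an object with "slide": the shift along the tool's x, y, z in units of 25 mm (1.0 is 25 mm), a list of three; "delta_rot": the turn, a rotation vector about the tool's x, y, z in degrees, a list of three. A call has 1 to 12 rows; each row shifts and turns the commanded pose from where the row before left it, along the tool's axes as they then stand; what a row does not reach is not made up. A row lasts 1/12 s, in which the tool goes at most 41.7 mm and 7.16 degrees, less where a joint would pass 70% of its speed; a pose out of reach is approached as far as the arm can. A call is refused whole if a number of a shift passes 1 or a number of a turn 7.16, either way. A call with a gripper value outside its range is refused whole. "jaw" is the opening, from 0 (shut) to 1 (fully open), set as the call begins (left out, the last holds). The fingers move at their own pace and stop on an object; "newtons" is the grip in N (left out, the last holds). Time passes only in rows, so rows that do not move let the fingers close. It gives the time, the measured TCP pose, the force and the opening at its end, in the units of the state.
- readout.get_state(): the state, without advancing time (a new reading comes with each control period).
- optics.snapshot(name): name is "side" or "top"; returns a dict with "pixels" (420x560x3 uint8, red, green, blue), "depth" (420x560 float32, m along the optical axis (not along the pixel's ray), 0 where there is no reading), "camera_matrix" (3x3 intrinsics, pixels), "extrinsics" (4x4, takes a point from world to camera coordinates). Camera axes: x right, y up, looking along -z (the intrinsics and any distortion apply to the point x, -y, -z); pixel columns grow to the right and rows downward; lengths in m; the calibration is good to about 2 mm. A picture is of the moment at which its call begins.
- sign_off(): hands the job in, once; it reports no verdict.
The state is a dict: "time_s": time; "joints": joint angles; "qvel": joint speeds; "joint_efforts": joint torques, N m; "tcp_pos": TCP position; "ee_rot": TCP orientation; "force": force on the tool from outside, world axes, zero at the start; "ft_torque": the same for the moment, N m; "opening": finger opening in m.
Only numpy, scipy, OpenCV 4.12 (cv2) and the standard library are available. Lean on these libraries where they do the work, as an engineer would, in place of code of your own. Each camera call takes 0.05 s, during which the arm holds its last target. There are 200 camera calls.

## Working session

There is one attempt and no reset: what is moved stays moved. The work goes in short steps, Python scripts to look and compute and a tool call to move; the robot and the scene stay as the last step left them, time stands still between calls to the robot, and variables do not carry over. Pictures are saved under pics/ and viewed, about 8 in all and at most 12, crops included, and the job is handed in when it is done.

Besides the shell and the picture viewer there is one more tool, called after "Call:" as a command line: name --argument value ..., lists and objects as JSON in quotes. drive_tool: Moves the arm, as the interface text tells. Its arguments: {"type":"object","properties":{"moves":{"type":"array","items":{"type":"object","properties":{"slide":{"type":"array","items":{"type":"number"}},"delta_rot":{"type":"array","items":{"type":"number"}}}}},"jaw":{"type":"number"},"newtons":{"type":"number"}},"required":["moves"]}

```bash
mkdir -p pics; cat > h.py <<'E'
import numpy as np, cv2
from station import readout, optics, sign_off
def snap(n):
    d=optics.snapshot(n); return d
def cloud(d):
    z=d["depth"]; K=d["camera_matrix"]; E=np.array(d["extrinsics"])
    v,u=np.mgrid[:z.shape[0],:z.shape[1]]
    c=np.stack([(u-K[0,2])/K[0,0]*z,-(v-K[1,2])/K[1,1]*z,-z],-1)
    w=(c-E[:3,3])@E[:3,:3]; w[z<=0]=np.nan
    return w
def save(d,name,crop=None,s=1):
    im=d["pixels"][:,:,::-1]
    if crop: im=im[crop[1]:crop[3],crop[0]:crop[2]]
    cv2.imwrite("pics/"+name,cv2.resize(im,None,fx=s,fy=s,interpolation=cv2.INTER_CUBIC))
E
python3 - <<'E'
from h import *
for n in("top","side"):
    d=snap(n); np.savez(n+"0.npz",**d); save(d,n+"0.png")
    print(n,d.keys(),np.array(d["camera_matrix"]).round(1).tolist(),np.array(d["extrinsics"]).round(3).tolist())
print(readout.get_state())
E
```

```text
top dict_keys(['pixels', 'depth', 'camera_matrix', 'extrinsics']) [[432.3, 0.0, 287.4], [0.0, 432.3, 211.5], [0.0, 0.0, 1.0]] [[0.024, -1.0, 0.008, -0.062], [0.981, 0.026, 0.19, -0.52], [-0.19, 0.004, 0.982, -1.476], [0.0, 0.0, 0.0, 1.0]]
side dict_keys(['pixels', 'depth', 'camera_matrix', 'extrinsics']) [[416.2, 0.0, 282.6], [0.0, 416.2, 210.2], [0.0, 0.0, 1.0]] [[-0.898, -0.44, 0.013, 0.465], [0.262, -0.51, 0.819, -0.253], [-0.354, 0.739, 0.574, -1.284], [0.0, 0.0, 0.0, 1.0]]
{'time_s': 0.1, 'joints': array([-7.08280450e+01,  1.24740310e+01,  9.25220152e+01, -9.12409607e-04,
        7.51346175e+01, -6.42868247e+00]), 'qvel': array([ 0.12178582, -0.12830731, -0.21256409,  0.03947903,  0.15166284,
        0.02778995]), 'joint_efforts': array([-9.47019180e-04, -3.98080838e+01, -3.04970527e+01, -1.93976462e-04,
        4.23448073e-03, -4.52371708e-06]), 'tcp_pos': array([ 0.26983548, -0.56294641,  0.24905667]), 'ee_rot': array([[ 9.01826038e-01,  4.32098617e-01, -7.63467171e-04],
       [ 4.32099225e-01, -9.01823509e-01,  2.14897146e-03],
       [ 2.40054953e-04, -2.26789199e-03, -9.99997400e-01]]), 'force': array([-0.1622587 , -0.14128138, -0.7815647 ]), 'ft_torque': array([ 0.0065667 , -0.00063236, -0.02498083]), 'opening': 0.08540815661109845}
```

View pics/top0.png

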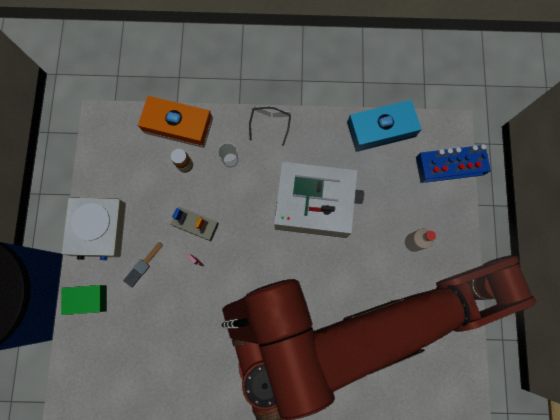

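View pics/side0.png

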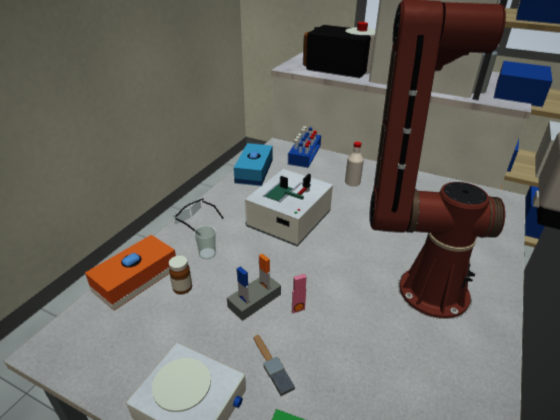

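```bash
python3 - <<'E'
from h import *
d={n:dict(np.load(n+"0.npz")) for n in("top","side")}
def rep(name,P):
    r=cv2.minAreaRect((P[:,:2]*1000).astype(np.float32)); print(name,len(P),"mean",P.mean(0).round(4),"med z",np.median(P[:,2]).round(4),"rect",np.round(r[0],1),np.round(r[1],1),round(r[2],1))
for n in d:
    W=cloud(d[n]); hsv=cv2.cvtColor(d[n]["pixels"],cv2.COLOR_RGB2HSV); H,S,V=[hsv[...,i].astype(int) for i in range(3)]
    x,y,z=[W[...,i] for i in range(3)]
    print(n)
    reg=(x>0.3)&(x<0.95)&(y>-.35)&(y<.12)
    if n=="top": print("uv(298,187)",W[187,298])
    c=W[187 if n=='top' else 203, 315 if n=='top' else 290]
    m=(np.hypot(x-c[0],y-c[1])<.25)
    rep("roof",W[m&(z>.110)&(z<.128)])
    rep("plate green",W[m&(H>60)&(H<90)&(S>90)&(z>.115)&(z<.13)])
    rep("high .145+",W[m&(z>.147)&(z<.20)&(V<70)])
    P=W[m&(z>.150)&(z<.20)]; 
    q=P[:,:2]; k=cv2.kmeans(q.astype(np.float32),2,None,(3,50,1e-6),5,cv2.KMEANS_PP_CENTERS)
    for i in range(2): rep("knob/tab",P[k[1][:,0]==i])
    rep("red",W[m&((H<8)|(H>172))&(S>120)&(z>.12)&(z<.17)])
    for nm,lo,hi in(("orange",8,20),("blue",105,125)):
        mm=(H>=lo)&(H<=hi)&(S>120)&(z>.06)&(z<.22)&(x>.3)&(x<.8)&(y>.1)&(y<.45)
        if mm.sum()>3: rep(nm,W[mm]); rep(nm+" top",W[mm&(z>np.nanmax(z[mm])-.01)])
    mm=(z>.03)&(z<.048)&(x>.35)&(x<.75)&(y>.1)&(y<.5)&(S<70)
    rep("rack",W[mm])
cv2.imwrite("pics/c.png",np.hstack([cv2.resize(d["top"]["pixels"][150:250,160:370,::-1],None,fx=3.6,fy=3.6,interpolation=cv2.INTER_CUBIC)]))
E
```

```text
top
uv(298,187) [ 0.59302426 -0.08280068  0.12354821]
roof 4513 mean [ 0.5613 -0.1442  0.1196] med z 0.1197 rect [ 562.9 -144.3] [260.  221.6] 84.5
plate green 354 mean [ 0.592  -0.1074  0.124 ] med z 0.1241 rect [ 546. -100.] [101.1 160.7] 72.0
high .145+ 113 mean [ 0.5385 -0.1694  0.1699] med z 0.1703 rect [ 549.6 -161.5] [109.4  39. ] 25.5
knob/tab 38 mean [ 0.5899 -0.1517  0.1664] med z 0.1677 rect [ 590.6 -151.8] [11.8 28.2] 85.1
knob/tab 73 mean [ 0.5119 -0.1793  0.1735] med z 0.1774 rect [ 510.2 -179. ] [42.6 19.2] 86.9
red 43 mean [ 0.5138 -0.1332  0.1381] med z 0.1378 rect [ 506.1 -102.8] [ 21.  111.9] 15.0
orange 399 mean [0.7064 0.3055 0.0879] med z 0.078 rect [649.9 269.6] [397.1 142.7] 25.1
orange top 33 mean [0.4623 0.2424 0.1505] med z 0.1504 rect [460.8 242.6] [13.3 33.3] 72.2
blue 77 mean [0.487  0.3158 0.1396] med z 0.1461 rect [487.8 317.5] [15.4 32.7] 69.2
blue top 27 mean [0.486  0.3189 0.1512] med z 0.1505 rect [488.1 318.1] [12.8 32.3] 66.4
rack 675 mean [0.4975 0.2681 0.0392] med z 0.0395 rect [602.  264.5] [188.9 337.9] 75.6
side
roof 2187 mean [ 0.5554 -0.12
[... 284 characters left out ...]
.5113 -0.1742  0.1697] med z 0.1711 rect [ 512.4 -178.3] [51.4 16.3] 83.6
knob/tab 52 mean [ 0.5902 -0.1474  0.1627] med z 0.163 rect [ 589.8 -149.9] [18.5 28.7] 81.3
red 31 mean [ 0.5118 -0.1418  0.1402] med z 0.1414 rect [ 507.4 -110.9] [ 20.9 121.5] 12.2
orange 700 mean [0.688  0.3177 0.0896] med z 0.0798 rect [648.8 272.5] [396.8 141.5] 24.6
orange top 55 mean [0.4591 0.2462 0.1502] med z 0.1504 rect [460.4 244.7] [16.9 36.1] 67.4
blue 147 mean [0.4853 0.3238 0.1349] med z 0.1372 rect [487.6 319.8] [15.7 34.8] 66.4
blue top 55 mean [0.488  0.321  0.1507] med z 0.151 rect [488.4 319.6] [15.2 33.4] 63.9
rack 963 mean [0.5073 0.2913 0.0401] med z 0.0408 rect [594.4 283.7] [209.4 321.6] 77.5
```

View pics/c.png

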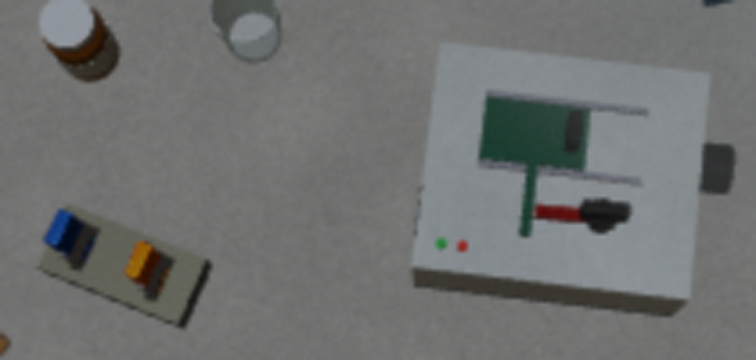

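The top crop (3.6x, offset 160,150) shows the box with lamp at the right, knob at crop (605,213) with its red arm pointing left, and the tab at (573,130). The amber handle is at (145,262), nearer the robot, and the blue one at (65,232). The box is yawed about -5.5°, the rack about -20°, knob ≈ (0.511,-0.179), tab ≈ (0.590,-0.151), amber ≈ (0.4605,0.244).

Call:
drive_tool --moves '[{"slide": [0.96,-0.605,0]},{"slide": [0.96,-0.605,0]},{"slide": [0.96,-0.605,0]},{"slide": [0.96,-0.605,0]},{"slide": [0.96,-0.605,0]},{"slide": [0.96,-0.605,0]},{"slide": [0.96,-0.605,0]},{"slide": [0.96,-0.605,0]},{"slide": [0.96,-0.605,0]},{"slide": [0.96,-0.605,0]},{"slide": [0.96,-0.605,0]},{"slide": [0.96,-0.605,0]}]' --jaw 0.6

```text
invalid input
```

Call:
drive_tool --moves '[{"slide": [0.96,-0.605,0]},{"slide": [0.96,-0.605,0]},{"slide": [0.96,-0.605,0]},{"slide": [0.96,-0.605,0]},{"delta_rot": [0,0,-6.9]},{"delta_rot": [0,0,-6.5]},{"delta_rot": [0,0,-6.5]},{"delta_rot": [0,0,-6.5]},{"delta_rot": [0,0,-6.5]},{"delta_rot": [0,0,-6.5]},{"delta_rot": [0,0,-6.5]},{"delta_rot": [0,0,-6.5]}]'

```text
invalid input
```

Call:
drive_tool --moves '[{"delta_rot": [0,0,-6.5]},{},{}]'

```text
invalid input
```

Call:
drive_tool --moves '[{"slide": [0.96,-0.605,0],"delta_rot": [0,0,0]},{"slide": [0.96,-0.605,0],"delta_rot": [0,0,0]},{"slide": [0.96,-0.605,0],"delta_rot": [0,0,0]},{"slide": [0.96,-0.605,0],"delta_rot": [0,0,0]},{"slide": [0.96,-0.605,0],"delta_rot": [0,0,0]},{"slide": [0.96,-0.605,0],"delta_rot": [0,0,0]},{"slide": [0.96,-0.605,0],"delta_rot": [0,0,0]},{"slide": [0.96,-0.605,0],"delta_rot": [0,0,0]}]' --jaw 0.6 --newtons 40

```text
time_s: 0.77
tcp_pos: [0.3912, -0.37, 0.2497]
ee_rot: [[0.902, 0.432, -0.001], [0.432, -0.902, 0.001], [-0.0, -0.001, -1.0]]
force: [0.9, 0.2, -0.4]
opening: 0.0513
```

Call:
drive_tool --moves '[{"slide": [0.96,-0.605,0],"delta_rot": [0,0,0]},{"slide": [0.96,-0.605,0],"delta_rot": [0,0,0]},{"slide": [0.96,-0.605,0],"delta_rot": [0,0,0]},{"slide": [0.96,-0.605,0],"delta_rot": [0,0,0]},{"slide": [0.96,-0.605,0],"delta_rot": [0,0,0]},{"slide": [0.96,-0.605,0],"delta_rot": [0,0,0]},{"slide": [0.96,-0.605,0],"delta_rot": [0,0,0]},{"slide": [0.96,-0.605,0],"delta_rot": [0,0,0]},{"slide": [0,0,0],"delta_rot": [0,0,-6.9]},{"slide": [0,0,0],"delta_rot": [0,0,-6.5]},{"slide": [0,0,0],"delta_rot": [0,0,-6.5]},{"slide": [0,0,0],"delta_rot": [0,0,-6.5]}]'

```text
time_s: 1.77
tcp_pos: [0.5116, -0.1789, 0.2496]
ee_rot: [[0.611, 0.792, -0.001], [0.792, -0.611, 0.001], [-0.0, -0.001, -1.0]]
force: [-0.8, -0.3, -0.8]
opening: 0.0516
```

Call:
drive_tool --moves '[{"slide": [0,0,0],"delta_rot": [0,0,-6.5]},{"slide": [0,0,0],"delta_rot": [0,0,-6.5]},{"slide": [0,0,0],"delta_rot": [0,0,-6.5]},{"slide": [0,0,0],"delta_rot": [0,0,-6.5]},{"slide": [0,0,0],"delta_rot": [0,0,-6.5]},{"slide": [0,0,0],"delta_rot": [0,0,0]},{"slide": [0,0,0],"delta_rot": [0,0,0]}]'

```text
time_s: 2.35
tcp_pos: [0.5115, -0.1793, 0.2498]
ee_rot: [[0.099, 0.995, -0.001], [0.995, -0.099, 0.0], [0.0, -0.001, -1.0]]
force: [0.1, -0.3, 0.4]
opening: 0.0514
```

Call:
drive_tool --moves '[{"slide": [0,0,0.6],"delta_rot": [0,0,0]},{"slide": [0,0,0.7],"delta_rot": [0,0,0]},{"slide": [0,0,0.7],"delta_rot": [0,0,0]},{"slide": [0,0,0.6],"delta_rot": [0,0,0]},{"slide": [0,0,0.5],"delta_rot": [0,0,0]},{"slide": [0,0,0],"delta_rot": [0,0,0]}]'

```text
time_s: 2.85
tcp_pos: [0.5096, -0.1784, 0.1694]
ee_rot: [[0.098, 0.995, -0.006], [0.995, -0.098, 0.003], [0.002, -0.006, -1.0]]
force: [-0.8, 0.5, -0.9]
opening: 0.0513
```

Call:
drive_tool --moves '[{"slide": [0,0,0],"delta_rot": [0,0,0]},{"slide": [0,0,0],"delta_rot": [0,0,0]},{"slide": [0,0,0],"delta_rot": [0,0,0]},{"slide": [0,0,0],"delta_rot": [0,0,0]},{"slide": [0,0,0],"delta_rot": [0,0,0]},{"slide": [0,0,0],"delta_rot": [0,0,0]},{"slide": [0,0,0],"delta_rot": [0,0,0]},{"slide": [0,0,0],"delta_rot": [0,0,0]}]' --jaw 0 --newtons 40

```text
time_s: 3.52
tcp_pos: [0.5135, -0.18, 0.1744]
ee_rot: [[0.096, 0.995, 0.004], [0.995, -0.096, -0.002], [-0.001, 0.004, -1.0]]
force: [4.5, -0.1, 4.7]
opening: 0.0113
```

Call:
drive_tool --moves '[{"slide": [0,0.06,0],"delta_rot": [0,0,-2]},{"slide": [0,0,0],"delta_rot": [0,0,-4]},{"slide": [0,0,0],"delta_rot": [0,0,-4]},{"slide": [0,0,0],"delta_rot": [0,0,-4]},{"slide": [0,0,0],"delta_rot": [0,0,-4]},{"slide": [0,0,0],"delta_rot": [0,0,-4]},{"slide": [0,0,0],"delta_rot": [0,0,-4]},{"slide": [0,0,0],"delta_rot": [0,0,-4]},{"slide": [0,0,0],"delta_rot": [0,0,-4]},{"slide": [0,0,0],"delta_rot": [0,0,-4]},{"slide": [0,0,0],"delta_rot": [0,0,-4]}]'

```text
time_s: 4.43
tcp_pos: [0.5135, -0.1802, 0.1744]
ee_rot: [[-0.597, 0.802, 0.0], [0.802, 0.597, -0.001], [-0.001, -0.0, -1.0]]
force: [0.2, -0.2, 6.6]
opening: 0.0108
```

Call:
drive_tool --moves '[{"slide": [0,0,0],"delta_rot": [0,0,-4]},{"slide": [0,0,0],"delta_rot": [0,0,-4]},{"slide": [0,0,0],"delta_rot": [0,0,-4]},{"slide": [0,0,0],"delta_rot": [0,0,-4]},{"slide": [0,0,0],"delta_rot": [0,0,-4]},{"slide": [0,0,0],"delta_rot": [0,0,-4]},{"slide": [0,0,0],"delta_rot": [0,0,-4]},{"slide": [0,0,0],"delta_rot": [0,0,-4]},{"slide": [0,0,0],"delta_rot": [0,0,-4]},{"slide": [0,0,0],"delta_rot": [0,0,-4]},{"slide": [0,0,0],"delta_rot": [0,0,-4]},{"slide": [0,0,0],"delta_rot": [0,0,-2]}]'

```text
time_s: 5.43
tcp_pos: [0.5135, -0.1803, 0.1744]
ee_rot: [[-0.992, 0.128, 0.0], [0.128, 0.992, -0.001], [-0.001, -0.001, -1.0]]
force: [1.1, -0.2, 6.3]
opening: 0.0108
```

Call:
drive_tool --moves '[{"slide": [0,0,0],"delta_rot": [0,0,0]},{"slide": [0,0,0],"delta_rot": [0,0,0]}]'

```text
time_s: 5.6
tcp_pos: [0.5135, -0.1803, 0.1744]
ee_rot: [[-0.991, 0.13, 0.0], [0.13, 0.991, -0.002], [-0.001, -0.001, -1.0]]
force: [-0.6, -0.2, 6.2]
opening: 0.0111
```

Call:
drive_tool --moves '[{"slide": [0,0,0],"delta_rot": [0,0,0]},{"slide": [0,0,0],"delta_rot": [0,0,0]},{"slide": [0,0,0],"delta_rot": [0,0,0]},{"slide": [0,0,-0.4],"delta_rot": [0,0,0]},{"slide": [0,0,-0.6],"delta_rot": [0,0,-2]},{"slide": [0,0,-0.9],"delta_rot": [0,0,0]},{"slide": [0,0,-0.6],"delta_rot": [0,0,0]},{"slide": [0,0,0],"delta_rot": [0,0,0]},{"slide": [0,0,0],"delta_rot": [0,0,0]}]' --jaw 0.6

```text
time_s: 6.35
tcp_pos: [0.5138, -0.1799, 0.2364]
ee_rot: [[-0.995, 0.096, 0.002], [0.096, 0.995, -0.001], [-0.002, -0.001, -1.0]]
force: [-0.2, 0.0, -0.9]
opening: 0.0514
```

```bash
python3 - <<'E'
from h import *
for n in("top","side"):
    d=snap(n); W=cloud(d);x,y,z=[W[...,i] for i in range(3)]
    if n=="side": save(d,"s1.png",(220,140,370,260),4)
s=readout.get_state();R=s["ee_rot"];p=s["tcp_pos"];print(p,np.degrees(np.arctan2(R[1,1],R[0,1])))
print(R.T@(np.array([.5915,-.152,.155])-p)/.025)
E
```

```text
[ 0.51246178 -0.1792356   0.23407503] 84.49730252139967
[-3.04949444  1.38497596  3.15738976]
```

View pics/s1.png

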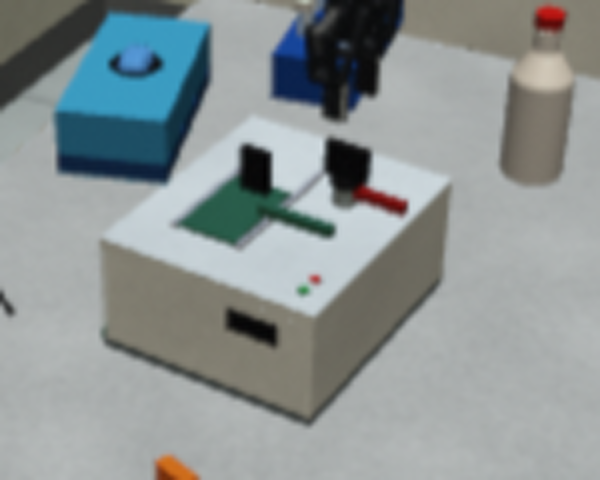

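Image (crop of side, 4x): the red arm at (380,198) now points to the box's -x, parallel to and clear of the green bar (295,218); tab at (256,168). The clamp is free.

Call:
drive_tool --moves '[{"slide": [-0.75,0.35,0],"delta_rot": [0,0,0]},{"slide": [-0.8,0.35,0],"delta_rot": [0,0,0]},{"slide": [-0.75,0.35,0],"delta_rot": [0,0,0]},{"slide": [-0.75,0.35,0],"delta_rot": [0,0,0]},{"slide": [0,0,0],"delta_rot": [0,0,0]},{"slide": [0,0,0.6],"delta_rot": [0,0,0]},{"slide": [0,0,0.75],"delta_rot": [0,0,0]},{"slide": [0,0,0.75],"delta_rot": [0,0,0]},{"slide": [0,0,0.6],"delta_rot": [0,0,0]},{"slide": [0,0,0.4],"delta_rot": [0,0,0]},{"slide": [0,0,0],"delta_rot": [0,0,0]}]'

```text
time_s: 7.37
tcp_pos: [0.5893, -0.1513, 0.1534]
ee_rot: [[-0.995, 0.096, -0.008], [0.096, 0.995, 0.003], [0.008, 0.002, -1.0]]
force: [-0.6, 0.5, -1.1]
opening: 0.0516
```

Call:
drive_tool --moves '[{"slide": [0,0,0],"delta_rot": [0,0,0]},{"slide": [0,0,0],"delta_rot": [0,0,0]},{"slide": [0,0,0],"delta_rot": [0,0,0]},{"slide": [0,0,0],"delta_rot": [0,0,0]},{"slide": [0,0,0],"delta_rot": [0,0,0]},{"slide": [0,0,0],"delta_rot": [0,0,0]},{"slide": [0,0,0],"delta_rot": [0,0,0]},{"slide": [0,0,0],"delta_rot": [0,0,0]}]' --jaw 0 --newtons 30

```text
time_s: 8.03
tcp_pos: [0.5934, -0.1527, 0.1594]
ee_rot: [[-0.995, 0.096, 0.002], [0.096, 0.995, -0.001], [-0.002, -0.001, -1.0]]
force: [-0.6, -0.7, 6.3]
opening: 0.0112
```

Call:
drive_tool --moves '[{"slide": [0,-0.15,0],"delta_rot": [0,0,0]},{"slide": [0,-0.2,0],"delta_rot": [0,0,0]},{"slide": [0,-0.2,0],"delta_rot": [0,0,0]},{"slide": [0,-0.2,0],"delta_rot": [0,0,0]},{"slide": [0,-0.2,0],"delta_rot": [0,0,0]},{"slide": [0,-0.2,0],"delta_rot": [0,0,0]},{"slide": [0,-0.2,0],"delta_rot": [0,0,0]},{"slide": [0,-0.15,0],"delta_rot": [0,0,0]},{"slide": [0,-0.1,0],"delta_rot": [0,0,0]},{"slide": [0,0,0],"delta_rot": [0,0,0]}]'

```text
time_s: 8.87
tcp_pos: [0.5898, -0.1918, 0.1593]
ee_rot: [[-0.995, 0.096, 0.002], [0.096, 0.995, 0.0], [-0.002, 0.001, -1.0]]
force: [-0.3, 1.2, 6.2]
opening: 0.0115
```

Call:
drive_tool --moves '[{"slide": [0,-0.04,0],"delta_rot": [0,0,0]},{"slide": [0,-0.04,0],"delta_rot": [0,0,0]},{"slide": [0,0,0],"delta_rot": [0,0,0]}]'

```text
time_s: 9.12
tcp_pos: [0.5897, -0.1926, 0.1593]
ee_rot: [[-0.995, 0.096, 0.003], [0.096, 0.995, 0.002], [-0.002, 0.003, -1.0]]
force: [0.1, 4.0, 5.8]
opening: 0.0115
```

Call:
drive_tool --moves '[{"slide": [0,0,0],"delta_rot": [0,0,0]},{"slide": [0,0,0],"delta_rot": [0,0,0]},{"slide": [0,0,0],"delta_rot": [0,0,0]},{"slide": [0,0,0],"delta_rot": [0,0,0]},{"slide": [0,0,-0.4],"delta_rot": [0,0,0]},{"slide": [0,0,-0.8],"delta_rot": [0,0,0]},{"slide": [0,0,-0.8],"delta_rot": [0,0,0]},{"slide": [0,0,-0.8],"delta_rot": [0,0,0]},{"slide": [0,0,-0.8],"delta_rot": [0,0,0]},{"slide": [0,0,-0.4],"delta_rot": [0,0,0]},{"slide": [0,0,0],"delta_rot": [0,0,0]}]' --jaw 0.5

```text
time_s: 10.03
tcp_pos: [0.5904, -0.1948, 0.262]
ee_rot: [[-0.995, 0.096, 0.006], [0.096, 0.995, -0.003], [-0.007, -0.002, -1.0]]
force: [0.7, 0.5, -0.1]
opening: 0.0427
```

Call:
drive_tool --moves '[{"slide": [0.19,0.47,0],"delta_rot": [0,0,0]},{"slide": [0.377,0.937,0],"delta_rot": [0,0,0]},{"slide": [0.377,0.937,0],"delta_rot": [0,0,0]},{"slide": [0.377,0.937,0],"delta_rot": [0,0,0]},{"slide": [0.377,0.937,0],"delta_rot": [0,0,0]},{"slide": [0.377,0.937,0],"delta_rot": [0,0,0]},{"slide": [0.377,0.937,0],"delta_rot": [0,0,0]},{"slide": [0.377,0.937,0],"delta_rot": [0,0,0]},{"slide": [0.377,0.937,0],"delta_rot": [0,0,0]},{"slide": [0.377,0.937,0],"delta_rot": [0,0,0]},{"slide": [0.377,0.937,0],"delta_rot": [0,0,0]},{"slide": [0.377,0.937,0],"delta_rot": [0,0,0]}]'

```text
time_s: 11.03
tcp_pos: [0.5039, 0.0864, 0.2554]
ee_rot: [[-0.995, 0.096, -0.004], [0.096, 0.995, 0.0], [0.004, -0.0, -1.0]]
force: [-0.4, 1.0, 0.1]
opening: 0.0428
```

Call:
drive_tool --moves '[{"slide": [0.377,0.937,0],"delta_rot": [0,0,0]},{"slide": [0.377,0.937,0],"delta_rot": [0,0,0]},{"slide": [0.377,0.937,0],"delta_rot": [0,0,0]},{"slide": [0.377,0.937,0],"delta_rot": [0,0,0]},{"slide": [0.377,0.937,0],"delta_rot": [0,0,0]},{"slide": [0.377,0.937,0],"delta_rot": [0,0,0]},{"slide": [0.19,0.47,0],"delta_rot": [0,0,0]},{"slide": [0,0,0],"delta_rot": [0,0,7.0]},{"slide": [0,0,0],"delta_rot": [0,0,7.0]},{"slide": [0,0,0],"delta_rot": [0,0,0.5]},{"slide": [0,0,0],"delta_rot": [0,0,0]},{"slide": [0,0,0],"delta_rot": [0,0,0]}]'

```text
time_s: 12.03
tcp_pos: [0.4595, 0.2418, 0.257]
ee_rot: [[-0.94, 0.34, -0.001], [0.34, 0.94, -0.001], [0.001, -0.001, -1.0]]
force: [0.0, 0.3, 0.0]
opening: 0.0429
```

```bash
python3 - <<'E'
from h import *
d=snap("top"); np.savez("top1.npz",**d); im=d["pixels"][...,::-1]
cv2.imwrite("pics/t2.png",np.vstack([cv2.resize(im[155:240,270:370],(640,544),interpolation=cv2.INTER_CUBIC)]))
W=cloud(d);x,y,z=[W[...,i] for i in range(3)]
d=snap("side"); np.savez("side1.npz",**d)
s=readout.get_state();R=s["ee_rot"];p=s["tcp_pos"];print(p,np.degrees(np.arctan2(R[1,1],R[0,1])),s["time_s"])
E
```

```text
[0.45984233 0.24178171 0.25738527] 70.0589290183185 12.1333
```

View pics/t2.png

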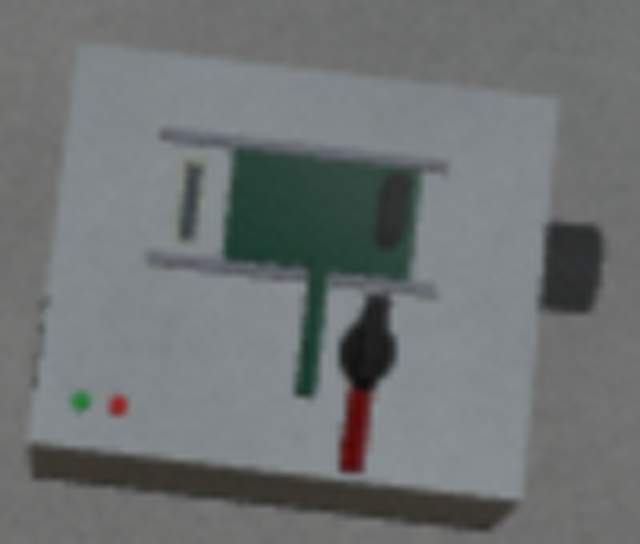

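Crop (6.4x of the top view): the shutter is open against its stop, the slot is uncovered at crop (191,200), and the red arm is clear at (355,430).

Call:
drive_tool --moves '[{"slide": [-0.02,0.05,0.5],"delta_rot": [0,0,0]},{"slide": [0,0,0.8],"delta_rot": [0,0,0]},{"slide": [0,0,0.8],"delta_rot": [0,0,0]},{"slide": [0,0,0.8],"delta_rot": [0,0,0]},{"slide": [0,0,0.8],"delta_rot": [0,0,0]},{"slide": [0,0,0.6],"delta_rot": [0,0,0]},{"slide": [0,0,0.4],"delta_rot": [0,0,0]},{"slide": [0,0,0.2],"delta_rot": [0,0,0]},{"slide": [0,0,0.08],"delta_rot": [0,0,0]},{"slide": [0,0,0],"delta_rot": [0,0,0]},{"slide": [0,0,0],"delta_rot": [0,0,0]}]'

```text
time_s: 13.05
tcp_pos: [0.4617, 0.2434, 0.1342]
ee_rot: [[-0.94, 0.342, 0.002], [0.342, 0.94, 0.001], [-0.001, 0.001, -1.0]]
force: [-0.3, 0.8, 0.0]
opening: 0.0423
```

Call:
drive_tool --moves '[{"slide": [0,0,0],"delta_rot": [0,0,0]},{"slide": [0,0,0],"delta_rot": [0,0,0]},{"slide": [0,0,0],"delta_rot": [0,0,0]},{"slide": [0,0,0],"delta_rot": [0,0,0]},{"slide": [0,0,0],"delta_rot": [0,0,0]},{"slide": [0,0,0],"delta_rot": [0,0,0]},{"slide": [0,0,0],"delta_rot": [0,0,0]},{"slide": [0,0,0],"delta_rot": [0,0,0]}]' --jaw 0 --newtons 40

```text
time_s: 13.72
tcp_pos: [0.4616, 0.2434, 0.1343]
ee_rot: [[-0.94, 0.342, 0.002], [0.342, 0.94, 0.0], [-0.001, 0.001, -1.0]]
force: [-0.5, -0.3, 5.5]
opening: 0.0135
```

Call:
drive_tool --moves '[{"slide": [0,0,-0.2],"delta_rot": [0,0,0]},{"slide": [0,0,-0.4],"delta_rot": [0,0,0]},{"slide": [0,0,-0.6],"delta_rot": [0,0,0]},{"slide": [0,0,-0.7],"delta_rot": [0,0,0]},{"slide": [0,0,-0.8],"delta_rot": [0,0,0]},{"slide": [0,0,-0.8],"delta_rot": [0,0,0]},{"slide": [0,0,-0.8],"delta_rot": [0,0,0]},{"slide": [0,0,-0.8],"delta_rot": [0,0,0]},{"slide": [0,0,-0.7],"delta_rot": [0,0,0]},{"slide": [0,0,-0.4],"delta_rot": [0,0,0]},{"slide": [0,0,0],"delta_rot": [0,0,0]},{"slide": [0,0,0],"delta_rot": [0,0,0]}]'

```text
time_s: 14.72
tcp_pos: [0.4608, 0.2431, 0.2883]
ee_rot: [[-0.94, 0.342, 0.0], [0.342, 0.94, 0.0], [-0.0, 0.0, -1.0]]
force: [-0.2, -0.1, -1.2]
opening: 0.0139
```

```bash
cat >> h.py <<'E'
def ray(d,u,v,z):
    K=d["camera_matrix"];E=np.array(d["extrinsics"]);R=E[:3,:3];o=-R.T@E[:3,3]
    r=R.T@np.array([(u-K[0,2])/K[0,0],-(v-K[1,2])/K[1,1],-1]); return o+r*(z-o[2])/r[2]
E
python3 - <<'E'
from h import *
d=dict(np.load("top1.npz"))
g=cv2.cvtColor(d["pixels"],cv2.COLOR_RGB2GRAY).astype(float)
sub=g[178:195,296:305]; bg=np.median(g[178:195,293:297]); w=np.clip(bg-sub-25,0,None)
print(sub.astype(int)); v,u=np.mgrid[178:195,296:305]
uc,vc=(w*u).sum()/w.sum(),(w*v).sum()/w.sum(); print(uc,vc,"slot top",ray(d,uc,vc,.12))
W=cloud(d);x,y,z=[W[...,i] for i in range(3)]
for nm,c,r in(("knob",(.513,-.18),.04),("tab",(.589,-.192),.03)):
    m=(np.hypot(x-c[0],y-c[1])<r)&(z>.160); P=W[m]; print(nm,cv2.minAreaRect((P[:,:2]*1000).astype(np.float32)),P.mean(0))
s=dict(np.load("side1.npz"));
print("side slot px", [ (lambda c:(s["camera_matrix"][0,2]-c[0]/c[2]*s["camera_matrix"][0,0], s["camera_matrix"][1,2]+c[1]/c[2]*s["camera_matrix"][1,1]))((s["extrinsics"]@np.array([.5965,-.087,.12,1]))[:3])])
hs=cv2.cvtColor(s["pixels"],cv2.COLOR_RGB2GRAY); 
W=cloud(d); m=(abs(z-.12)<.004)&(np.hypot(x-.56,y+.144)<.2); print("roof",cv2.minAreaRect((W[m][:,:2]*1000).astype(np.float32)))
t=snap("top"); np.savez("top2.npz",**t); sd=snap("side"); np.savez("side2.npz",**sd)
a=cv2.resize(sd["pixels"][100:320,200:340,::-1],(382,600),interpolation=cv2.INTER_CUBIC);b=cv2.resize(s["pixels"][165:235,235:345,::-1],(400,255),interpolation=cv2.INTER_CUBIC)
b=cv2.copyMakeBorder(b,0,600-255,0,0,cv2.BORDER_CONSTANT); cv2.imwrite("pics/m.png",np.hstack([a,b]))
st=readout.get_state();R=st["ee_rot"];print(st["tcp_pos"],np.degrees(np.arctan2(R[1,1],R[0,1])),st["opening"],st["force"])
E
```

```text
[[134 133 132 133 130 130 131 132 128]
 [137 136 134 133 133 133 134 135 136]
 [138 135 130 105 112 119 131 135 135]
 [136 134 128  85  75  95 131 136 137]
 [134 134 126  82  72 103 133 136 137]
 [134 133 124  73  74 115 135 137 135]
 [134 133 122  73  73 115 136 138 137]
 [136 132 109  70  74 115 136 137 132]
 [135 131 106  69  78 130 136 137 132]
 [135 128  95  67  79 131 137 137 131]
 [132 127  93  69  89 130 136 137 131]
 [132 124  82  67  90 130 134 136 127]
 [135 125  80  69 100 132 135 135 125]
 [135 126  76  72 103 133 135 135 125]
 [135 129 101 101 117 133 134 135 124]
 [135 135 130 130 131 135 133 133 123]
 [124 125 126 131 132 130 130 128 108]]
299.24524076147816 186.24860022396416 slot top [ 0.59667142 -0.08708575  0.12      ]
knob ((513.2864990234375, -179.77696228027344), (11.62966251373291, 42.806514739990234), 84.3834457397461) [ 0.51355331 -0.17941783  0.17798223]
tab ((587.0786743164062, -192.22242736816406), (10.676247596740723, 28.853954315185547), 89.87589263916016) [ 0.5882239  -0.19188485  0.16741325]
side slot px [(np.float64(274.2167767711484), np.float64(197.3788585460788))]
roof ((562.4097900390625, -144.25411987304688), (259.9655456542969, 221.04249572753906), 84.65828704833984)
[0.459953   0.24282172 0.28657404] 69.99848207770538 0.01315732669111563 [-1.02204798 -0.52592776 -1.28557709]
```

View pics/m.png

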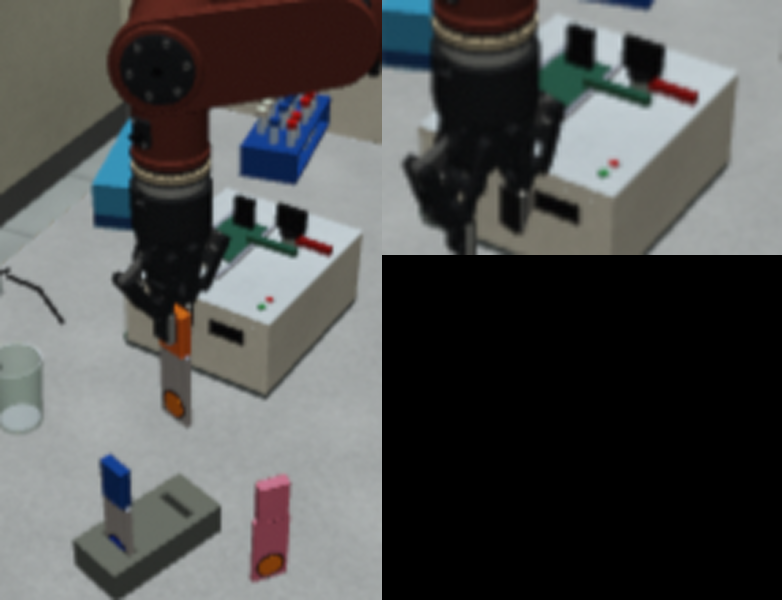

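The paddle is held upright with its amber window near (175,403) in the left half. The blue paddle is still in the rack, and the pink one has not been moved.

```bash
cat > blade.py <<'E'
from h import *
def blade(d,st):
    R=st["ee_rot"];p=st["tcp_pos"];W=cloud(d);L=(W-p)@R   # tool coords
    hsv=cv2.cvtColor(d["pixels"],cv2.COLOR_RGB2HSV).astype(int)
    near=(abs(L[...,0])<.035)&(abs(L[...,1])<.03)
    org=near&(hsv[...,0]>3)&(hsv[...,0]<22)&(hsv[...,1]>150)
    bl=near&(L[...,2]>.045)&(L[...,2]<.14)
    for n,m in(("handle",org&(L[...,2]<.05)),("window",org&(L[...,2]>.06)),("blade",bl)):
        P=L[m]*1000
        if len(P)>3: print(n,len(P),"min",np.percentile(P,2,0).round(1),"max",np.percentile(P,98,0).round(1),"mean",P.mean(0).round(1))
    for lo in(.045,.06,.075,.09,.105):
        P=L[bl&(L[...,2]>lo)&(L[...,2]<lo+.015)]*1000
        if len(P)>3: print(lo,len(P),"x",np.percentile(P[:,0],[3,50,97]).round(1),"y",np.percentile(P[:,1],[3,50,97]).round(1))
    return L
E
python3 - <<'E'
from blade import *
st=readout.get_state()
for n in("side2","top2"):
    d=dict(np.load(n+".npz")); print(n); blade(d,st)
    W=cloud(d);x,y,z=[W[...,i] for i in range(3)]
    m=(np.hypot(x-.513,y+.18)<.04)&(z>.160); P=W[m]; print("knob",cv2.minAreaRect((P[:,:2]*1000).astype(np.float32)),P[:,2].max())
E
```

```text
side2
handle 622 min [ -30.7  -26.9 -326.2] max [33.6 29.  24.3] mean [  14.2    6.1 -208.7]
window 43 min [-13.    2.4  86. ] max [ 13.6   6.6 111.6] mean [ 1.3  4.3 98.6]
blade 230 min [-18.2  -1.3  45.4] max [ 21.2   5.8 119.2] mean [ 3.3  3.1 81.9]
0.045 46 x [-15.5   3.6  20.6] y [-0.2  3.3  4.9]
0.06 48 x [-16.9   4.8  20.8] y [-1.   3.4  5.3]
0.075 49 x [-17.1   4.1  20.7] y [-1.2  3.2  5.5]
0.09 43 x [-19.    4.2  21. ] y [0.4 3.7 6.4]
0.105 41 x [-17.1   2.6  20.8] y [0.1 3.7 5.2]
knob ((515.0458374023438, -178.2161407470703), (22.249879837036133, 48.17277145385742), 81.41044616699219) 0.18570158668626865
top2
handle 811 min [ -31.1  -29.3 -326.8] max [  33.8   27.8 -196. ] mean [   6.3   -4.4 -309.8]
knob ((514.35498046875, -179.56118774414062), (11.796013832092285, 44.08943557739258), 83.37849426269531) 0.18362167257643408
```

Call:
drive_tool --moves '[{"slide": [0,0,0],"delta_rot": [0,0,-5]},{"slide": [0,0,0],"delta_rot": [0,0,-5]},{"slide": [0,0,0],"delta_rot": [0,0,-4.5]},{"slide": [-0.225,-0.42,0],"delta_rot": [0,0,0]},{"slide": [-0.45,-0.841,0],"delta_rot": [0,0,0]},{"slide": [-0.45,-0.841,0],"delta_rot": [0,0,0]},{"slide": [-0.45,-0.841,0],"delta_rot": [0,0,0]},{"slide": [-0.45,-0.841,0],"delta_rot": [0,0,0]},{"slide": [-0.45,-0.841,0],"delta_rot": [0,0,0]},{"slide": [-0.45,-0.841,0],"delta_rot": [0,0,0]},{"slide": [-0.45,-0.841,0],"delta_rot": [0,0,0]},{"slide": [-0.45,-0.841,0],"delta_rot": [0,0,0]}]'

```text
time_s: 15.82
tcp_pos: [0.5387, 0.054, 0.2869]
ee_rot: [[-0.995, 0.099, -0.002], [0.099, 0.995, -0.0], [0.002, -0.001, -1.0]]
force: [0.7, 0.0, -0.8]
opening: 0.0134
```

Call:
drive_tool --moves '[{"slide": [-0.45,-0.841,0],"delta_rot": [0,0,0]},{"slide": [-0.45,-0.841,0],"delta_rot": [0,0,0]},{"slide": [-0.45,-0.841,0],"delta_rot": [0,0,0]},{"slide": [-0.45,-0.841,0],"delta_rot": [0,0,0]},{"slide": [-0.45,-0.841,0],"delta_rot": [0,0,0]},{"slide": [-0.45,-0.841,0],"delta_rot": [0,0,0]},{"slide": [-0.225,-0.42,0.4],"delta_rot": [0,0,0]},{"slide": [0,0,0.4],"delta_rot": [0,0,0]},{"slide": [0,0,0.4],"delta_rot": [0,0,0]},{"slide": [0,0,0],"delta_rot": [0,0,0]},{"slide": [0,0,0],"delta_rot": [0,0,0]},{"slide": [0,0,0],"delta_rot": [0,0,0]}]'

```text
time_s: 16.82
tcp_pos: [0.5982, -0.0857, 0.2579]
ee_rot: [[-0.996, 0.095, -0.001], [0.095, 0.996, 0.001], [0.001, 0.0, -1.0]]
force: [-0.1, 0.3, -1.4]
opening: 0.0136
```

```bash
python3 - <<'E'
from blade import *
st=readout.get_state();R=st["ee_rot"];print(st["time_s"],st["tcp_pos"],np.degrees(np.arctan2(R[1,1],R[0,1])),R[:,2])
t=snap("top");s=snap("side"); blade(s,st)
a=cv2.resize(s["pixels"][140:230,235:315,::-1],(480,540),interpolation=cv2.INTER_CUBIC);cv2.imwrite("pics/n.png",a)
E
```

```text
16.8167 [ 0.59819562 -0.08565916  0.25789821] 84.57406540786545 [-8.64459738e-04  5.11913777e-04 -9.99999495e-01]
handle 267 min [ -10.4  -21.4 -326. ] max [33.9 29.1 25.9] mean [  19.8   11.1 -176.7]
window 35 min [-11.3  -0.2  85.5] max [ 12.2   8.1 109.7] mean [ 0.7  3.8 97.4]
blade 344 min [-32.4 -25.8  47.7] max [ 33.9  27.1 139.1] mean [  1.8   2.7 105.9]
0.045 43 x [-17.5   2.1  20.3] y [-2.   2.4  6.8]
0.06 36 x [-19.2   1.8  20.2] y [0.  3.3 6.5]
0.075 38 x [-18.    0.6  20.4] y [-0.8  3.   7. ]
0.09 35 x [-18.    0.   18.3] y [-0.3  3.3  7.5]
0.105 32 x [-17.8   5.3  21.9] y [-0.   3.   6.6]
```

View pics/n.png

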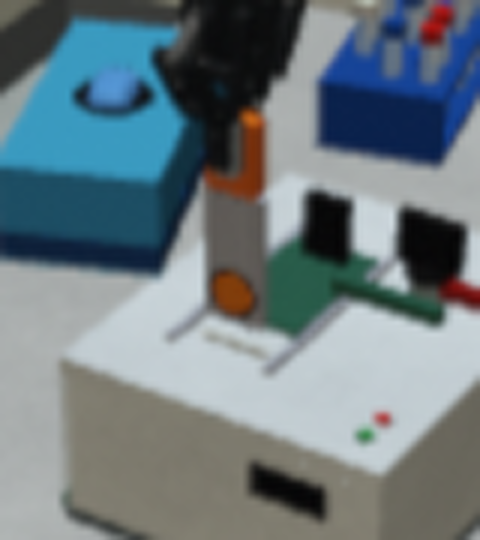

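Crop (6x): the blade hangs just above the slot. Slot centre is at crop (237,345) and matches the prediction, with the blade foot at about (238,318). I'll correct y by about -1.8 mm and lower slowly.

Call:
drive_tool --moves '[{"slide": [0.02,-0.07,0],"delta_rot": [0,0,0]},{"slide": [0,0,0],"delta_rot": [0,0,0]},{"slide": [0,0,0.12],"delta_rot": [0,0,0]},{"slide": [0,0,0.12],"delta_rot": [0,0,0]},{"slide": [0,0,0.12],"delta_rot": [0,0,0]},{"slide": [0,0,0.12],"delta_rot": [0,0,0]},{"slide": [0,0,0.12],"delta_rot": [0,0,0]},{"slide": [0,0,0],"delta_rot": [0,0,0]}]'

```text
time_s: 17.58
tcp_pos: [0.5976, -0.0886, 0.2422]
ee_rot: [[-0.995, 0.096, -0.001], [0.096, 0.995, 0.0], [0.001, 0.0, -1.0]]
force: [0.2, -0.4, -2.2]
opening: 0.0137
```

Call:
drive_tool --moves '[{"slide": [0,0,0.06],"delta_rot": [0,0,0]},{"slide": [0,0,0.06],"delta_rot": [0,0,0]},{"slide": [0,0,0],"delta_rot": [0,0,0]}]'

```text
time_s: 17.83
tcp_pos: [0.5979, -0.0886, 0.24]
ee_rot: [[-0.995, 0.096, -0.0], [0.096, 0.995, 0.0], [0.0, 0.0, -1.0]]
force: [0.1, 0.2, -0.9]
opening: 0.0136
```

Call:
drive_tool --moves '[{"slide": [0,0.02,0.06],"delta_rot": [0,0,0]},{"slide": [0,0,0.06],"delta_rot": [0,0,0]},{"slide": [0,0,0.06],"delta_rot": [0,0,0]},{"slide": [0,0,0],"delta_rot": [0,0,0]}]'

```text
time_s: 18.17
tcp_pos: [0.598, -0.0881, 0.2354]
ee_rot: [[-0.995, 0.096, -0.0], [0.096, 0.995, 0.0], [0.0, 0.0, -1.0]]
force: [0.7, 0.1, -2.2]
opening: 0.0136
```

Call:
drive_tool --moves '[{"slide": [0,0,0.06],"delta_rot": [0,0,0]},{"slide": [0,0,0.06],"delta_rot": [0,0,0]},{"slide": [0,0,0.06],"delta_rot": [0,0,0]},{"slide": [0,0,0],"delta_rot": [0,0,0]}]'

```text
time_s: 18.5
tcp_pos: [0.598, -0.0881, 0.2309]
ee_rot: [[-0.995, 0.096, -0.0], [0.096, 0.995, 0.0], [0.0, 0.0, -1.0]]
force: [0.0, -0.5, -0.9]
opening: 0.0134
```

Call:
drive_tool --moves '[{"slide": [0,0,0.08],"delta_rot": [0,0,0]},{"slide": [0,0,0.1],"delta_rot": [0,0,0]},{"slide": [0,0,0.1],"delta_rot": [0,0,0]},{"slide": [0,0,0.1],"delta_rot": [0,0,0]},{"slide": [0,0,0.1],"delta_rot": [0,0,0]},{"slide": [0,0,0.1],"delta_rot": [0,0,0]},{"slide": [0,0,0.1],"delta_rot": [0,0,0]},{"slide": [0,0,0.1],"delta_rot": [0,0,0]},{"slide": [0,0,0.1],"delta_rot": [0,0,0]},{"slide": [0,0,0.1],"delta_rot": [0,0,0]},{"slide": [0,0,0.08],"delta_rot": [0,0,0]},{"slide": [0,0,0],"delta_rot": [0,0,0]}]'

```text
time_s: 19.5
tcp_pos: [0.598, -0.0881, 0.2043]
ee_rot: [[-0.995, 0.096, -0.0], [0.096, 0.995, 0.0], [0.0, 0.0, -1.0]]
force: [0.5, -0.2, -1.1]
opening: 0.0135
```

Call:
drive_tool --moves '[{"slide": [0,0,0.08],"delta_rot": [0,0,0]},{"slide": [0,0,0.1],"delta_rot": [0,0,0]},{"slide": [0,0,0.1],"delta_rot": [0,0,0]},{"slide": [0,0,0.1],"delta_rot": [0,0,0]},{"slide": [0,0,0.1],"delta_rot": [0,0,0]},{"slide": [0,0,0.1],"delta_rot": [0,0,0]},{"slide": [0,0,0.1],"delta_rot": [0,0,0]},{"slide": [0,0,0.1],"delta_rot": [0,0,0]},{"slide": [0,0,0.1],"delta_rot": [0,0,0]},{"slide": [0,0,0.08],"delta_rot": [0,0,0]},{"slide": [0,0,0],"delta_rot": [0,0,0]},{"slide": [0,0,0],"delta_rot": [0,0,0]}]'

```text
time_s: 20.5
tcp_pos: [0.598, -0.0881, 0.1807]
ee_rot: [[-0.995, 0.096, -0.0], [0.096, 0.995, 0.0], [0.0, 0.0, -1.0]]
force: [0.9, 0.3, -0.5]
opening: 0.0133
```

Call:
drive_tool --moves '[{"slide": [0,0,0.08],"delta_rot": [0,0,0]},{"slide": [0,0,0.1],"delta_rot": [0,0,0]},{"slide": [0,0,0.1],"delta_rot": [0,0,0]},{"slide": [0,0,0],"delta_rot": [0,0,0]},{"slide": [0,0,0],"delta_rot": [0,0,0]},{"slide": [0,0,0],"delta_rot": [0,0,0]},{"slide": [0,0,0],"delta_rot": [0,0,0]}]'

```text
time_s: 21.08
tcp_pos: [0.598, -0.0881, 0.1738]
ee_rot: [[-0.995, 0.096, -0.0], [0.096, 0.995, 0.0], [0.0, 0.0, -1.0]]
force: [0.4, 0.2, -1.6]
opening: 0.0133
```

```bash
python3 - <<'E'
from blade import *
st=readout.get_state();R=st["ee_rot"];print(st["time_s"],st["tcp_pos"],st["force"],st["ft_torque"],st["opening"])
s=snap("side");t=snap("top");W=cloud(s);h=cv2.cvtColor(s["pixels"],cv2.COLOR_RGB2HSV).astype(int)
p=st["tcp_pos"];m=(abs(W[...,0]-p[0])<.03)&(abs(W[...,1]-p[1])<.03)&(h[...,0]>3)&(h[...,0]<22)&(h[...,1]>150)&(W[...,2]<.22)&(W[...,2]>.125)
P=W[m];print(len(P),np.percentile(P,[2,98],axis=0))
m2=(W[...,2]>.1)&(W[...,2]<.13)&(abs(W[...,0]-.56)<.1)&(abs(W[...,1]+.144)<.1);print("roof side z",np.median(W[m2][:,2]))
for i in range(4): snap("side"); q=readout.get_state(); print(q["tcp_pos"],q["force"].round(2))
cv2.imwrite("pics/f.png",cv2.resize(s["pixels"][130:240,230:330,::-1],(500,550),interpolation=cv2.INTER_CUBIC))
E
```

```text
21.0833 [ 0.597972   -0.0880879   0.17383312] [ 0.35188003  0.18329454 -1.64621129] [ 0.04128084 -0.00014116  0.02316763] 0.013313054853340514
51 [[ 0.57992146 -0.09486133  0.14376249]
 [ 0.60552877 -0.07570399  0.19200892]]
roof side z 0.12246664639105924
[ 0.59801241 -0.08812151  0.17388979] [ 0.56 -0.28 -0.82]
[ 0.59803382 -0.08811302  0.17389948] [-0.21  0.53 -1.22]
[ 0.59804467 -0.08813859  0.173887  ] [-0.85 -0.77 -0.46]
[ 0.5980226  -0.08811311  0.17386837] [ 0.43  0.67 -0.86]
```

View pics/f.png

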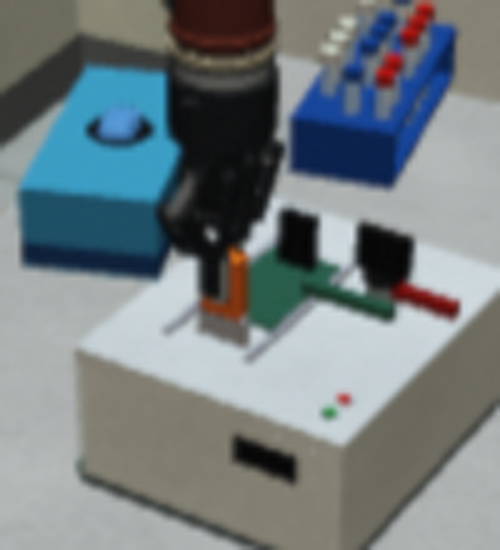

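Crop (5x): the blade is through the slot with about 20 mm of aluminium showing at (223,325), handle above the roof, nothing touching. Window height comes out at about 71.5–73 mm, so I'll lower 2 mm.

Call:
drive_tool --moves '[{"slide": [0,0,0.04],"delta_rot": [0,0,0]},{"slide": [0,0,0.04],"delta_rot": [0,0,0]},{"slide": [0,0,0],"delta_rot": [0,0,0]},{"slide": [0,0,0],"delta_rot": [0,0,0]},{"slide": [0,0,0],"delta_rot": [0,0,0]},{"slide": [0,0,0],"delta_rot": [0,0,0]},{"slide": [0,0,0],"delta_rot": [0,0,0]},{"slide": [0,0,0],"delta_rot": [0,0,0]}]'

```text
time_s: 22.05
tcp_pos: [0.598, -0.0881, 0.1718]
ee_rot: [[-0.995, 0.096, -0.0], [0.096, 0.995, 0.0], [0.0, 0.0, -1.0]]
force: [-0.3, 0.1, -0.4]
opening: 0.0137
```

```bash
python3 - <<'E'
from h import *
q=readout.get_state(); print(q["time_s"],q["tcp_pos"],q["force"].round(2),q["opening"],abs(q["qvel"]).max())
print(sign_off())
E
```

```text
22.05 [ 0.5980173  -0.08809729  0.17181052] [-0.34  0.12 -0.43] 0.013671571651365552 0.06861847625705543
the job is handed in; nothing more can be done
None
```

I did the whole job in order and handed it in at 22 s, with the arm still holding the amber paddle in the slot.

- **Clamp:** I turned the knob 88° anticlockwise, and the picture showed the red arm clear of the green bar.
- **Shutter:** I slid it about 40 mm, up to its stop. The picture showed the slot uncovered.
- **Paddle:** I drew the amber paddle straight up out of the rack and lowered it through the slot. The force readings on the way down stayed within noise plus the paddle's weight.
- **Left alone:** I did not touch the blue paddle, the pink look-alike, or the other items.

**Last checks:** the arm was still, with the tool vertical and an upward force of about zero, so the paddle hangs in the grip. The window should be at about 69.5–71 mm above the bench, against the 70 mm asked for.

**Small disagreements:**
- The slot position differed by about 1 mm between the camera and the knob-based estimate.
- The side camera reads about 2 mm high, so I corrected for that.
- The window inside the box was not seen directly; its height comes from the grip height on the handle, and the side camera's view of the handle agreed to about 1–2 mm.

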